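Lock the torch rest into the bench strut

ROBOT

A 6-joint arm with a two-finger parallel gripper is mounted at the origin on the work surface. World frame = base frame: x ahead of the robot, y to its left, z up, the work surface at z = 0. Lengths are in m, angles in rad, forces in N, time in s.
With the tool pointing down it reaches from about 0.4 to 0.825 m from the base axis. Payload 7 kg.
Tool frame: the origin (TCP) lies on the centre line of the jaws, within the pads' length; the fingertips stand bot.tip_reach ahead of it and the grasp point (between the pads) lies 3 mm ahead of it (bot.tip_reach is the distance from the TCP to the fingertips, in m); z points along the fingers, y is the line along which they close (so a half turn about z gives the same grasp; the last joint's range is limited). The gripper opens to 85 mm and grips with 20 to 120 N. Pads are 22 mm wide; open, the fingers measure 114 mm over their backs; the gripper's body (76 mm by 85 mm) begins 54 mm behind the grasp point. The pads swing forward as they close: fully open they stand 13 mm farther back than shut.
Start: joints at [1.399, 0.359, 0.012, 0, -1.224, -0.288], TCP at [0.3, 0.605, 0.253] pointing down, gripper open.
Joint ranges: [-3.07, 3.07], [-1.43, 2.12], [-1.02, 1.25], [-3.03, 1.67], [-3.05, -0], [-3.03, 3.03]. Speed limits (rad/s): [2.39, 2.39, 3.01, 3.14, 3.14, 3.14].

INTERFACE

Orientations are given as a unit quaternion [x, y, z, w].
In Python, from plant import bot gives the robot as it stands. The module is installed in compiled form; this text tells all that it offers.
- The arm moves only by the shell command python3 -m inch 'ROWS' [FORCE]. ROWS is text: rows parted by semicolons, each of 5 numbers parted by spaces: the shift along the tool's x, y, z in mm, then the turn about the tool's z in rad, then the opening, from -1 (shut) to 1 (fully open). In form: x y z turn jaw; .... A call has 1 to 8 rows; each row shifts and turns the commanded pose from where the row before left it, along the tool's axes as they then stand; what a row does not reach is not made up. A row lasts 1/8 s, in which the tool goes at most 62.5 mm and 10.7 degrees, less where a joint would pass 70% of its speed; a pose out of reach is approached as far as the arm can. A call is refused whole if a number of a shift passes 62.5 or a number of a turn 0.188, either way. A call with a gripper value outside its range is refused whole. The fingers move at their own pace and stop on an object; FORCE is the grip in N (left out, the last holds). Time passes only in rows, so rows that do not move let the fingers close. It gives the time, the measured TCP pose, the force, the opening and the grip force at its end, in the units of the state.
- bot.read_state(): the state, without advancing time (a new reading comes with each control period).
- bot.capture(name): name is "side" or "top" or "wrist"; returns (picture, depth): 420x560x3 uint8, red, green, blue; 420x560 float32, m along the optical axis (not along the pixel's ray), 0 where there is no reading.
- bot.camera_info(name): a dict with "mtx" (3x3 intrinsics, pixels), "camera_from_world" (4x4, takes a point from world to camera coordinates). Camera axes: x right, y up, looking along -z (the intrinsics and any distortion apply to the point x, -y, -z); pixel columns grow to the right and rows downward; lengths in m; the calibration is good to about 2 mm. A picture is of the moment at which its call begins: read the wrist's pose just before it. camera_info takes no time and is no camera call; for the wrist camera it gives the pose at the moment of the call.
- bot.sign_off(): hands the job in; it is judged then, once.
The state is a dict: "time_s": time; "qpos": joint angles; "qd": joint speeds; "effort": joint torques, N m; "position": TCP position; "orientation": TCP orientation; "wrist_force": force on the tool from outside, world axes, zero at the start; "torque": the same for the moment, N m; "gripper_width": opening from 0.0 (shut) to 1.0 (fully open); "grip_force": force on a finger pad.
Only numpy, scipy, OpenCV 4.12 (cv2) and the standard library are available. Lean on these libraries where they do the work, as an engineer would, in place of code of your own. Each camera call takes 0.05 s, during which the arm holds its last target. There are 200 camera calls.

TASK

Mount the torch rest on the goldsmith's bench in the slotted steel strut: put its hammer-head foot down through the slot near the middle of the strut, press it gently down against the spring strip inside, turn it a quarter turn clockwise (seen from above) so that the head catches under both lips, and let go so that it stands locked and upright. Do not force it, and leave the brick, the bur stand and the jar where they are.

Things in the scene. Friction and masses are not known exactly. Their poses are not given: they have to be found in the camera images.
- strut: Foot of the slotted strut, fixed; origin: centre of its underside, on the bench; z up, slot along y. It carries a steel C-channel 41 mm wide and tall, 180 long, open side up: slot 22 mm wide over the whole length between two lips 6 mm thick; inside 36.6 mm wide. The channel lies on packing: its top is 49 to 73 mm above this origin, different each time and not shown by this pose: find it by touch.
- strut_low (a point): Point on the slot's centre line, mid-length, 49 mm above the foot's underside: the lips' top if there were no packing (really 0 to 24 mm higher). Inside the channel, 11 mm below the lips' top (5 mm below their underside), lies a spring strip 34 mm wide: it yields from 3 N, adds 1.2 N per mm, hard stop after 6 mm (10 N). Over 25 N on strut (lips and strip summed) is forcing it.
- strut_clamp (a point): Top of the pair of steel clamps at the strut's +y end, 83 mm from its middle, 45 mm above the bench. There is the same pair at the -y end. Each is 20 mm long, reaches 30 mm to each side of the centre line (screw heads 35 mm).
- rest: Torch rest, loose, about 160 g, standing upright; origin: centre of the foot's underside, z up. Foot: steel hammer head 33 mm long (x), 19 wide (y), 9 thick, lower edges bevelled 1.5 mm; corners +x-y and -x+y are cut so that in the channel it turns clockwise only, up to about 100 degrees. Lengthwise it fits the slot with 1.5 mm play each side. Neck 12 mm round. Total height 98 mm.
- rest_grip (a point): Centre of the rest's upright aluminium plate, 62 mm above its underside; same axes. The plate is 40 mm wide (x), 10 thick (y), z = 45 to 77 mm, with two prongs up to 98 mm (22 mm gap). Grip it across its thickness. The head is under the lips when the underside is 15 mm or more below the lips' top, the strip pressed 4 mm or more (8 N). Turned and let go, the spring holds it up against the lips.
- brick: Bystander: firebrick 75 x 110 x 35 mm on the bench; origin at the centre of its underside.
- burstand: Bystander: round stepped stand for burs, 100 mm across, about 65 mm tall with its burs; origin at the centre of its underside.
- jar: Bystander: brown glass jar 52 mm across, 70 mm tall; origin at the centre of its underside.
Not all that is in view belongs to the job. There is more than one size of the rest; the one meant has the size given above. Leave any white look-alike of the strut alone.

How it is judged:
By the outcome, as a careful person would: the job done as asked, in the order asked, and still so for the second after the job is handed in, with the robot touching nothing.
It also fails if it takes over 58 s, if anything falls off the work surface, if the arm or the gripper's body presses on something with over 40 N, if the wrist force passes 120 N, or if a joint passes its speed limit or range.

## Working session

There is one attempt and no reset: what is moved stays moved. The work goes in short steps, Python scripts to look and compute and a shell command to move; the robot and the scene stay as the last step left them, time stands still between calls to the robot, and variables do not carry over. Pictures are saved under pics/ and viewed, at most 10 in all, crops included, and the job is handed in when it is done.

```bash
mkdir -p pics; cat > h.py <<'E'
import numpy as np,cv2
from plant import bot
def world(name,info,u,v,d):
    K=info["mtx"];T=np.linalg.inv(info["camera_from_world"])
    u=np.asarray(u,float);v=np.asarray(v,float)
    x=(u-K[0,2])/K[0,0]*d;y=(v-K[1,2])/K[1,1]*d
    p=np.stack([x,-y,-d,np.ones_like(d)],-1)
    return (p@T.T)[...,:3]
def cap(name,save=None):
    info={k:np.array(v) for k,v in bot.camera_info(name).items() if k in("mtx","camera_from_world")}
    im,d=bot.capture(name)
    if save: cv2.imwrite("pics/"+save,im[...,::-1])
    v,u=np.mgrid[:420,:560]
    return im,d,world(name,info,u,v,d),info
E
python3 - <<'E'
from h import *
s=bot.read_state();print(s,bot.tip_reach)
for n in("top","side"):
    im,d,P,i=cap(n,n+"1.png");np.savez("/tmp/"+n,im=im,d=d,P=P);print(bot.camera_info(n).keys(),i)
E
```

```text
{'time_s': 0.0, 'qpos': array([ 1.39906647e+00,  3.59356385e-01,  1.10741204e-02, -3.69407266e-04,
       -1.22410724e+00, -2.88121946e-01]), 'qd': array([ 2.19131234e-04,  7.29138224e-04, -7.38283030e-04,  2.68405441e-05,
       -8.38755099e-04,  2.92447784e-04]), 'effort': array([ 1.14934719e-04, -5.83321059e+01,  2.93410581e+01,  6.93652153e+00,
       -6.05410678e-03,  1.03668660e-05]), 'position': array([0.29937923, 0.604479  , 0.25238655]), 'orientation': array([ 9.73668625e-01, -2.27966542e-01, -1.27038194e-04,  8.05339376e-04]), 'wrist_force': array([ 0.90217188, -0.60001487,  0.04178724]), 'torque': array([-0.0417683 ,  0.0096688 ,  0.00815524]), 'grip_force': 0.0, 'gripper_width': 0.996234230603292} 0.022
dict_keys(['mtx', 'camera_from_world']) {'mtx': array([[467.21685343,   0.        , 276.0869783 ],
       [  0.        , 467.21685343, 213.99197899],
       [  0.        ,   0.        ,   1.        ]]), 'camera_from_world': array([[ 0.01494911, -0.99985575,  0.00806221,  0.00932656],
       [ 0.99896819,  0.01528069,  0.04276754, -0.54297072],
       [-0.04288456,  0.00741456,  0.99905252, -0.89341385],
       [ 0.        ,  0.        ,  0.        ,  1.        ]])}
dict_keys(['mtx', 'camera_from_world']) {'mtx': array([[397.43914701,   0.        , 276.44267733],
       [  0.        , 397.43914701, 211.4372012 ],
       [  0.        ,   0.        ,   1.        ]]), 'camera_from_world': array([[ 0.93356147, -0.35755434,  0.02485706, -0.51161371],
       [ 0.16522228,  0.49085857,  0.8554294 , -0.16279667],
       [-0.31806379, -0.794489  ,  0.51732259, -0.6432719 ],
       [ 0.        ,  0.        ,  0.        ,  1.        ]])}
```

View pics/top1.png

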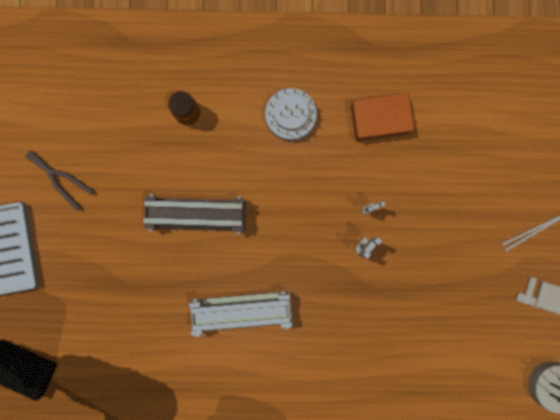

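View pics/side1.png

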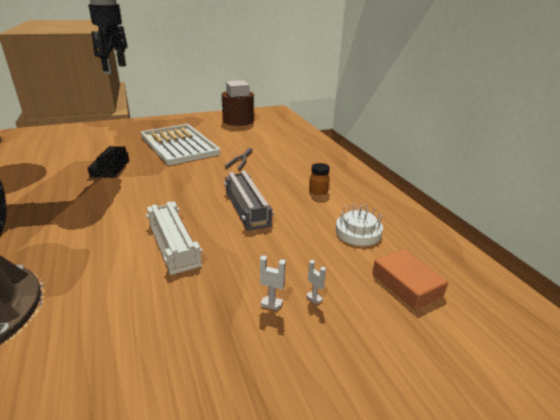

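The top view shows the steel strut at about (195,215), with the white look-alike at (240,313). The larger rest is near (369,247) and the smaller near (374,208). The jar is at (184,107), the bur stand at (291,114) and the brick at (383,117). The side view agrees: large rest at (272,283), small rest at (317,282).

```bash
python3 - <<'E'
from h import *
z=np.load("/tmp/top.npz");P=z["P"];im=z["im"]
def reg(n,u0,u1,v0,v1,zmin,zmax=.2):
    Q=P[v0:v1,u0:u1].reshape(-1,3);h=Q[:,2];m=(h>zmin)&(h<zmax);Q=Q[m]
    if len(Q)<5: print(n,"few",len(Q));return
    r=cv2.minAreaRect((Q[:,:2]*1000).astype(np.float32))
    print(n,len(Q),"med",Q.mean(0).round(4),"rect",np.round(r[0],1),np.round(r[1],1),round(r[2],1),"z",np.percentile(Q[:,2],[5,50,95]).round(3))
print("bench",np.median(P[280:300,400:500,2]))
reg("strut",135,255,185,240,.02);reg("struttop",150,240,190,240,.045)
reg("white",180,300,285,340,.02)
reg("big",345,390,232,268,.02);reg("bigprong",345,390,232,268,.08);reg("bigplate",345,390,232,268,.05)
reg("small",355,395,195,220,.02);reg("smallp",355,395,195,220,.05)
reg("stand",255,330,80,150,.02);reg("brick",340,425,85,150,.02);reg("jar",160,215,80,135,.03)
z=np.load("/tmp/side.npz");P=z["P"]
reg("big side",250,295,250,312,.04,.11);reg("bigprong side",250,295,250,312,.08,.11)
reg("small side",300,330,255,305,.03)
E
```

```text
bench -0.0001614271016778246
strut 2496 med [0.5411 0.1714 0.049 ] rect [541.7 170.6] [185.4  68.8] 89.5 z [0.04  0.047 0.058]
struttop 1570 med [0.5413 0.1689 0.0521] rect [540.9 169.5] [167.9  59.5] 89.5 z [0.045 0.055 0.058]
white 2640 med [0.3561 0.0821 0.0426] rect [355.  81.] [ 70.  185.5] 5.6 z [0.032 0.043 0.051]
big 237 med [ 0.4845 -0.1496  0.0761] rect [ 483.8 -151.1] [11.1 40. ] 53.0 z [0.041 0.077 0.099]
bigprong 84 med [ 0.484  -0.1505  0.0949] rect [ 483.7 -151.3] [10.2 40. ] 52.6 z [0.083 0.097 0.1  ]
bigplate 214 med [ 0.4843 -0.1498  0.0802] rect [ 483.7 -151.3] [10.8 39.9] 51.7 z [0.055 0.077 0.099]
small 103 med [ 0.5576 -0.1614  0.0637] rect [ 558.2 -162.9] [ 8.4 31.9] 22.2 z [0.039 0.062 0.079]
smallp 90 med [ 0.5577 -0.1624  0.0672] rect [ 557.9 -163.1] [ 7.8 31.9] 22.2 z [0.057 0.065 0.079]
stand 1951 med [ 0.7364 -0.0077  0.0315] rect [738.5  -8.3] [97.8 96.8] 0.9 z [0.021 0.036 0.041]
brick 2310 med [ 0.7333 -0.1834  0.0345] rect [ 735.1 -184.9] [ 75.5 110.7] 8.7 z [0.031 0.035 0.038]
jar 712 med [0.7375 0.192  0.0629] rect [739.9 193.7] [47.7 48.1] 80.9 z [0.037 0.07  0.072]
big side 622 med [ 0.4787 -0.1562  0.07  ] rect [ 480.  -153.5] [12.6 40. ] 51.8 z [0.046 0.071 0.097]
bigprong side 159 med [ 0.4788 -0.1551  0.091 ] rect [ 480.2 -153.3] [12.1 40. ] 51.8 z [0.082 0.092 0.098]
small side 341 med [ 0.5529 -0.1667  0.0553] rect [ 553.6 -164.7] [ 9.2 32.9] 22.1 z [0.036 0.055 0.075]
```

```bash
python3 -m inch '35 42 0 0 1;35 42 0 0 1;35 42 0 0 1;35 42 0 0 1;35 42 0 0 1;35 42 0 0 1;35 42 0 0 1;35 42 0 0 1'; python3 -m inch '35 42 0 0 1;35 42 0 0 1;35 42 0 0 1;35 42 0 0 1;35 42 0 0 1;35 42 0 0 1;0 0 0 0.18 1;0 0 0 0 1' 
python3 - <<'E'
from h import *
s=bot.read_state();print(s["time_s"],s["position"],s["orientation"],s["qpos"],s["wrist_force"])
im,d,P,i=cap("wrist","w1.png");np.savez("/tmp/w1",P=P,im=im)
print(np.linalg.inv(i["camera_from_world"])[:3,3])
for lo in(.05,.085):
  m=(P[...,2]>lo)&(P[...,2]<.11)&(np.hypot(P[...,0]-.482,P[...,1]+.152)<.04);Q=P[m]
  if len(Q)>5:print(len(Q),Q.mean(0),cv2.minAreaRect((Q[:,:2]*1000).astype(np.float32)))
E
```

```text
time_s: 1.1
position: [0.4012, 0.1777, 0.2533]
orientation: [0.974, -0.228, -0.0, -0.0]
wrist_force: [1.3, 0.5, 0.0]
gripper_width: 1.003
grip_force: 0.0
time_s: 2.1
position: [0.4773, -0.1402, 0.2528]
orientation: [0.949, -0.315, -0.001, 0.0]
wrist_force: [-0.1, -0.2, 0.3]
gripper_width: 1.001
grip_force: 0.0
2.1 [ 0.47732757 -0.14021049  0.25277157] [ 9.49108302e-01 -3.14949347e-01 -5.60324421e-04  1.60181402e-04] [ 1.09945006e-01  6.47115678e-02 -3.69503214e-01 -1.94305659e-04
 -1.13773367e+00  8.20126281e-01] [-0.14278107 -0.18359259  0.25551709]
[ 0.53518229 -0.18345511  0.37389466]
569 [ 0.48290033 -0.15222751  0.08610805] ((482.0902404785156, -151.30465698242188), (10.638396263122559, 40.22381591796875), 51.378326416015625)
283 [ 0.48232023 -0.15194438  0.096881  ] ((481.68341064453125, -151.75384521484375), (9.612022399902344, 40.12966537475586), 51.683895111083984)
```

View pics/w1.png

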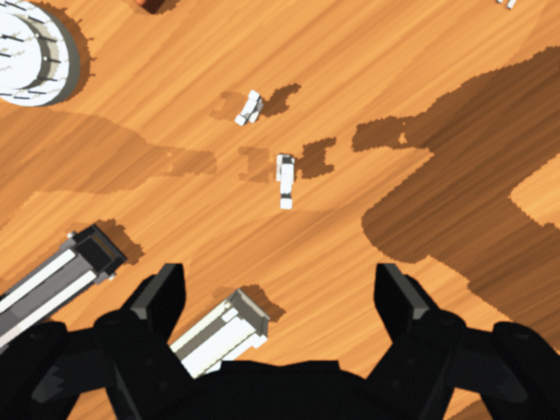

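The wrist view shows the big rest upright at (286,180), with the small one at (250,107) clear of the fingers. I'll descend and grip.

```bash
python3 -m inch '10.6 6.4 0 0.03 1;0 0 45 0 1;0 0 45 0 1;0 0 45 0 1;0 0 35 0 1;0 0 17 0 1;0 0 0 0 1;0 0 0 0 0.2' 60; python3 -m inch '0 0 0 0 -1;0 0 0 0 -1;0 0 0 0 -1;0 0 0 0 -1;0 0 0 0 -1' 60
```

```text
time_s: 3.15
position: [0.4832, -0.1508, 0.0671]
orientation: [0.945, -0.328, 0.001, -0.0]
wrist_force: [0.1, -0.9, -0.1]
gripper_width: 0.819
grip_force: 0.0
time_s: 3.78
position: [0.4825, -0.1511, 0.0668]
orientation: [0.944, -0.329, 0.0, 0.0]
wrist_force: [-1.8, -0.9, 6.2]
gripper_width: 0.106
grip_force: 59.4
```

```bash
python3 -m inch '0 0 -10 0 -1;0 0 -30 0 -1;0 0 -40 0 -1;0 0 -40 0 -1;0 0 -20 0 -1;0 0 0 0 -1'; python3 - <<'E'
from h import *
s=bot.read_state();q=s["orientation"];a=2*np.arctan2(q[1],q[0])
d=np.array([.541,.170])-s["position"][:2]
print(s["wrist_force"],np.degrees(a),"tool shift mm",1e3*d@[np.cos(a),np.sin(a)],1e3*d@[np.sin(a),-np.cos(a)])
# strut lines from first top picture, by depth: clamps & lips
z=np.load("/tmp/top.npz");P=z["P"].reshape(-1,3)
m=(P[:,2]>.05)&(P[:,2]<.065)&(abs(P[:,0]-.541)<.03)&(abs(P[:,1]-.17)<.1);Q=P[m]
r=cv2.minAreaRect((Q[:,:2]*1000).astype(np.float32));print(r)
ang=np.radians(89.5)
for yb in np.arange(.09,.26,.02):
  t=Q[abs(Q[:,1]-yb)<.01]; print(round(yb,2),len(t),(np.percentile(t[:,0],[1,99]).round(4),t[:,0].mean().round(4),t[:,2].mean().round(4)) if len(t) else'')
E
```

```text
time_s: 4.53
position: [0.4832, -0.1509, 0.2081]
orientation: [0.944, -0.329, 0.002, -0.001]
wrist_force: [-0.3, 0.5, -1.7]
gripper_width: 0.109
grip_force: 58.7
[-0.27868863  0.53615219 -1.70987696] -38.37374790293939 tool shift mm -153.8369716872208 -287.4490042339141
((541.2900390625, 170.77694702148438), (179.75698852539062, 41.198326110839844), 89.2215576171875)
0.09 122 (array([0.5196, 0.5602]), np.float64(0.5408), np.float64(0.0554))
0.11 110 (array([0.5209, 0.5598]), np.float64(0.5404), np.float64(0.0562))
0.13 116 (array([0.5206, 0.5612]), np.float64(0.5405), np.float64(0.0559))
0.15 122 (array([0.5204, 0.5611]), np.float64(0.5411), np.float64(0.0559))
0.17 106 (array([0.5218, 0.5607]), np.float64(0.541), np.float64(0.0562))
0.19 113 (array([0.5215, 0.5621]), np.float64(0.5416), np.float64(0.0561))
0.21 123 (array([0.5214, 0.562 ]), np.float64(0.5418), np.float64(0.0558))
0.23 110 (array([0.5228, 0.5617]), np.float64(0.5422), np.float64(0.0561))
0.25 116 (array([0.5225, 0.563 ]), np.float64(0.5427), np.float64(0.0561))
```

```bash
python3 -m inch '-12 -21 0 0 -1;-22 -41 0 0 -1;-22 -41 0 0 -1;-22 -41 0 0 -1;-22 -41 0 0 -1;-22 -41 0 0 -1;-20 -38 0 0 -1;-12 -23 0 0 -1'; python3 -m inch '0 0 0 0.183 -1;0 0 0 0.183 -1;0 0 0 0.183 -1;0 0 0 0.183 -1;0 0 0 0.183 -1;0 0 0 0 -1;0 0 0 0 -1'
python3 - <<'E'
from h import *
s=bot.read_state();q=s["orientation"];print(s["position"],np.degrees(2*np.arctan2(q[1],q[0])),s["qpos"],s["wrist_force"])
im,d,P,i=cap("wrist","w2.png");np.savez("/tmp/w2",P=P,im=im)
Q=P.reshape(-1,3)
m=(Q[:,2]>.05)&(Q[:,2]<.065)&(abs(Q[:,0]-.541)<.03)&(abs(Q[:,1]-.17)<.1);Q=Q[m]
print(len(Q),cv2.minAreaRect((Q[:,:2]*1000).astype(np.float32)))
for yb in np.arange(.09,.26,.02):
  t=Q[abs(Q[:,1]-yb)<.01]
  if len(t)>20: 
    c=np.percentile(t[:,0],[1,99]).mean();L=t[t[:,0]<c,0].max() if (t[:,0]<c).any() else 0;R=t[t[:,0]>c,0].min()
    print(round(yb,2),len(t),np.percentile(t[:,0],[0.5,99.5]).round(4),c.round(4),L.round(4),R.round(4),t[:,2].mean().round(4))
E
```

```text
time_s: 5.52
position: [0.5394, 0.1713, 0.2048]
orientation: [0.945, -0.328, -0.001, 0.001]
wrist_force: [-0.2, 0.0, -2.2]
gripper_width: 0.111
grip_force: 58.8
time_s: 6.4
position: [0.5396, 0.1693, 0.2058]
orientation: [-0.703, 0.711, 0.0, -0.0]
wrist_force: [0.1, 0.7, -1.7]
gripper_width: 0.107
grip_force: 58.9
[0.53962951 0.16934274 0.20582821] 269.4119139140231 [ 6.49973921e-01  2.16802722e-01 -3.00238304e-01 -1.58544304e-04
 -1.05465400e+00 -6.60159651e-01] [ 0.07904843  0.68516    -1.71978022]
3320 ((539.0433959960938, 149.01361083984375), (135.3350067138672, 41.19781494140625), 89.13289642333984)
0.09 620 [0.5179 0.5584] 0.5382 0.5372 0.5397 0.056
0.11 592 [0.5179 0.559 ] 0.5384 0.5277 0.5496 0.0563
0.13 548 [0.5183 0.5589] 0.5386 0.5277 0.5501 0.0564
0.15 527 [0.519  0.5596] 0.5393 0.5277 0.5499 0.0562
0.17 496 [0.5189 0.5596] 0.5391 0.5285 0.5502 0.0562
0.19 303 [0.5195 0.56  ] 0.5397 0.5285 0.5536 0.0564
0.21 234 [0.5194 0.5606] 0.54 0.5249 0.5537 0.0563
```

View pics/w2.png

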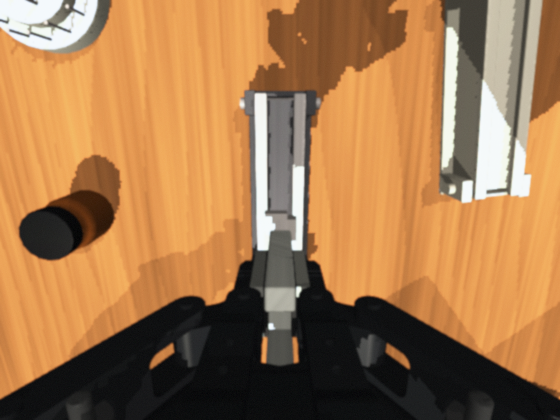

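The wrist view shows the slot centred under the held rest: foot front at about (282,215), slot between the lips at about (280,170). I'll measure both in the same picture.

```bash
python3 - <<'E'
from h import *
P=np.load("/tmp/w2.npz")["P"]
for u0,u1,v0,v1,zl,zh in((255,310,205,250,.13,.162),(240,325,245,420,.17,.24),):
  Q=P[v0:v1,u0:u1].reshape(-1,3);Q=Q[(Q[:,2]>zl)&(Q[:,2]<zh)]
  print(len(Q),Q.mean(0),cv2.minAreaRect((Q[:,:2]*1000).astype(np.float32)))
for v in range(206,300,6):
  r=P[v,250:315];m=r[:,2]>.1
  if m.any(): t=r[m];print(v,m.sum(),t[0].round(4),t[-1].round(4),((t[0]+t[-1])/2).round(4)[0], np.median(t[:,2]).round(4))
E
```

```text
770 [0.53914236 0.1603059  0.14806249] ((538.9764404296875, 164.10093688964844), (23.043882369995117, 18.98278045654297), 89.52853393554688)
7044 [0.53887868 0.16215114 0.22253381] ((540.5023803710938, 164.86927795410156), (33.04157638549805, 30.83035659790039), 57.54674530029297)
206 1 [0.5385 0.097  0.327 ] [0.5385 0.097  0.327 ] 0.5385 0.327
212 22 [0.5478 0.1527 0.1464] [0.5354 0.1531 0.1456] 0.5416 0.1456
218 33 [0.5484 0.1559 0.1479] [0.5295 0.1565 0.1466] 0.5389 0.1482
224 33 [0.5484 0.1594 0.1485] [0.5296 0.1598 0.148 ] 0.539 0.1484
230 32 [0.548  0.1635 0.1476] [0.5296 0.1635 0.1482] 0.5388 0.1482
236 32 [0.5481 0.1672 0.148 ] [0.5296 0.1671 0.1486] 0.5388 0.1928
242 31 [0.5481 0.171  0.1481] [0.5301 0.1713 0.1479] 0.5391 0.2
248 31 [0.5482 0.1749 0.148 ] [0.5301 0.175  0.1483] 0.5392 0.2063
254 50 [0.5504 0.1582 0.1932] [0.5281 0.1586 0.1927] 0.5393 0.202
260 65 [0.553  0.1621 0.1911] [0.5234 0.1622 0.1915] 0.5382 0.1992
266 65 [0.5525 0.1624 0.1966] [0.5239 0.1627 0.1966] 0.5382 0.2057
272 65 [0.5519 0.1619 0.2033] [0.5245 0.1626 0.2024] 0.5382 0.2108
278 65 [0.5515 0.1623 0.2078] [0.525  0.1628 0.2073] 0.5383 0.2156
284 65 [0.5504 0.1586 0.2192] [0.5255 0.1628 0.2122] 0.5379 0.2202
290 65 [0.5496 0.1565 0.227 ] [0.5272 0.1562 0.2279] 0.5384 0.2284
296 65 [0.5495 0.1576 0.2291] [0.5276 0.1564 0.2313] 0.5385 0.2313
```

```bash
python3 -m inch '-1.5 -0.4 0 0.007 -1;0 0 20 0 -1;0 0 25 0 -1;0 0 20 0 -1;0 0 8 0 -1;0 0 0 0 -1;0 0 0 0 -1'; python3 - <<'E'
from h import *
s=bot.read_state();q=s["orientation"];print(s["position"],np.degrees(2*np.arctan2(q[1],q[0])),s["wrist_force"])
im,d,P,i=cap("wrist","w3.png")
Q=P.reshape(-1,3)
m=(Q[:,2]>.05)&(Q[:,2]<.06)&(abs(Q[:,0]-.541)<.03)&(Q[:,1]>.10)&(Q[:,1]<.15);L=Q[m]
print("lips",len(L),cv2.minAreaRect((L[:,:2]*1000).astype(np.float32)),L[:,2].mean())
m=(Q[:,2]>.062)&(Q[:,2]<.080)&(abs(Q[:,0]-.541)<.016)&(Q[:,1]>.14)&(Q[:,1]<.19);L=Q[m]
print("foot",len(L),cv2.minAreaRect((L[:,:2]*1000).astype(np.float32)),np.median(L[:,2]))
E
```

```text
time_s: 7.32
position: [0.5408, 0.1714, 0.1342]
orientation: [-0.7, 0.714, -0.0, 0.001]
wrist_force: [-0.3, -0.4, 0.3]
gripper_width: 0.105
grip_force: 58.9
[0.54081677 0.17144971 0.134177  ] 268.8203294996163 [-0.30540439 -0.37446952  0.31190217]
lips 2562 ((538.5628662109375, 124.98977661132812), (41.62256622314453, 49.865699768066406), 0.1649719476699829) 0.05627706848976077
foot 779 ((540.1920776367188, 166.31982421875), (23.379711151123047, 19.006607055664062), 88.87911987304688) 0.07680777881571052
```

```bash
python3 -m inch '0 0.9 0 -0.002 -1;0 0 3 0 -1;0 0 3 0 -1;0 0 3 0 -1;0 0 0 0 -1;0 0 0 0 -1'; python3 - <<'E'
from h import *
s=bot.read_state();q=s["orientation"];print(s["position"],np.degrees(2*np.arctan2(q[1],q[0])),s["wrist_force"])
im,d,P,i=cap("wrist","w4.png")
Q=P.reshape(-1,3)
m=(Q[:,2]>.05)&(Q[:,2]<.06)&(abs(Q[:,0]-.541)<.03)&(Q[:,1]>.10)&(Q[:,1]<.15);L=Q[m]
print("lips",len(L),cv2.minAreaRect((L[:,:2]*1000).astype(np.float32)),L[:,2].mean())
m=(Q[:,2]>.061)&(Q[:,2]<.072)&(abs(Q[:,0]-.541)<.016)&(Q[:,1]>.14)&(Q[:,1]<.19);L=Q[m]
print("foot",len(L),cv2.minAreaRect((L[:,:2]*1000).astype(np.float32)),np.median(L[:,2]))
E
```

```text
time_s: 8.12
position: [0.5394, 0.1712, 0.1243]
orientation: [-0.7, 0.714, -0.0, -0.0]
wrist_force: [0.4, 0.3, -1.4]
gripper_width: 0.106
grip_force: 58.9
[0.53939859 0.17116379 0.12426304] 268.91964773682355 [ 0.39413547  0.25398604 -1.42750119]
lips 2829 ((538.6353149414062, 124.98484802246094), (49.944915771484375, 41.444541931152344), 89.9631576538086) 0.05626564364718849
foot 758 ((538.6673583984375, 165.9208984375), (23.275310516357422, 19.112865447998047), 89.47860717773438) 0.06694164106317793
```

```bash
python3 -m inch '0 -0.5 0 0 -1;0 0 1.5 0 -1;0 0 1.5 0 -1;0 0 0 0 -1'; python3 -m inch '0 0 1.5 0 -1;0 0 1.5 0 -1;0 0 0 0 -1'
```

```text
time_s: 8.68
position: [0.5398, 0.1711, 0.1211]
orientation: [-0.7, 0.714, 0.0, -0.0]
wrist_force: [-0.4, -0.2, -2.3]
gripper_width: 0.106
grip_force: 58.9
time_s: 9.05
position: [0.5398, 0.1711, 0.1181]
orientation: [-0.7, 0.714, 0.0, -0.0]
wrist_force: [0.3, -0.5, -1.8]
gripper_width: 0.105
grip_force: 58.9
```

```bash
python3 -m inch '0 0 1.5 0 -1;0 0 1.5 0 -1;0 0 1 0 -1;0 0 0 0 -1'; python3 -m inch '0 0 1 0 -1;0 0 1 0 -1;0 0 0 0 -1;0 0 0 0 -1'
```

```text
time_s: 9.55
position: [0.5398, 0.1711, 0.1142]
orientation: [-0.7, 0.714, 0.0, -0.0]
wrist_force: [0.6, 0.1, -1.9]
gripper_width: 0.105
grip_force: 58.9
time_s: 10.05
position: [0.5399, 0.1711, 0.1123]
orientation: [-0.7, 0.714, -0.0, 0.0]
wrist_force: [0.4, 0.1, -1.8]
gripper_width: 0.111
grip_force: 58.9
```

Underside is at about 0.0455, near the strip. Stepping on.

```bash
python3 -m inch '0 0 1 0 -1;0 0 1 0 -1;0 0 0 0 -1;0 0 0 0 -1'; python3 -m inch '0 0 1 0 -1;0 0 0 0 -1;0 0 0 0 -1'
```

```text
time_s: 10.55
position: [0.54, 0.1712, 0.1105]
orientation: [-0.7, 0.714, -0.0, 0.0]
wrist_force: [-0.4, 0.2, 1.5]
gripper_width: 0.106
grip_force: 59.5
time_s: 10.92
position: [0.54, 0.1712, 0.1094]
orientation: [-0.7, 0.714, -0.0, 0.0]
wrist_force: [-1.0, -0.1, 3.7]
gripper_width: 0.107
grip_force: 59.7
```

```bash
python3 -m inch '0 0 1 0 -1;0 0 1 0 -1;0 0 0 0 -1;0 0 0 0 -1'; python3 -m inch '0 0 0.8 0 -1;0 0 0 0 -1;0 0 0 0 -1'
```

```text
time_s: 11.42
position: [0.54, 0.1712, 0.1076]
orientation: [-0.7, 0.714, -0.0, 0.0]
wrist_force: [-1.4, -0.5, 5.9]
gripper_width: 0.108
grip_force: 60.1
time_s: 11.8
position: [0.54, 0.1712, 0.1068]
orientation: [-0.7, 0.714, -0.0, 0.0]
wrist_force: [-2.4, -0.7, 6.9]
gripper_width: 0.104
grip_force: 60.2
```

```bash
python3 -m inch '0 0 0.3 0 -1;0 0 0 0.08 -1;0 0 0 0.08 -1;0 0 0 0.08 -1;0 0 0 0 -1'; python3 -c "
from h import *
s=bot.read_state();q=s['orientation'];print(np.degrees(2*np.arctan2(q[1],q[0])),s['torque'],s['wrist_force'])"
```

```text
time_s: 12.42
position: [0.5407, 0.1716, 0.1069]
orientation: [-0.61, 0.793, -0.0, 0.001]
wrist_force: [-0.4, 0.1, 7.2]
gripper_width: 0.108
grip_force: 60.1
255.11947620816636 [-0.02135105  0.0220893  -0.0521849 ] [-0.39848176  0.08741896  7.18611824]
```

```bash
python3 -m inch '0 0 0 0.1 -1;0 0 0 0.1 -1;0 0 0 0.1 -1;0 0 0 0.1 -1;0 0 0 0 -1'; python3 -c "
from h import *
s=bot.read_state();q=s['orientation'];print(np.degrees(2*np.arctan2(q[1],q[0])),s['torque'],s['wrist_force'])"
```

```text
time_s: 13.05
position: [0.5409, 0.1716, 0.1069]
orientation: [-0.44, 0.898, -0.0, 0.001]
wrist_force: [0.1, 0.3, 5.7]
gripper_width: 0.105
grip_force: 60.1
232.18654989339035 [-0.04189922 -0.09774952 -0.03081583] [0.08254721 0.25841331 5.67223411]
```

```bash
python3 -m inch '0 0 0 0.12 -1;0 0 0 0.12 -1;0 0 0 0.12 -1;0 0 0 0.12 -1;0 0 0 0 -1'; python3 -c "
from h import *
s=bot.read_state();q=s['orientation'];print(np.degrees(2*np.arctan2(q[1],q[0])),s['torque'],s['wrist_force'])"
```

```text
time_s: 13.68
position: [0.5409, 0.1716, 0.107]
orientation: [-0.214, 0.977, 0.0, 0.001]
wrist_force: [-0.4, -0.3, 6.7]
gripper_width: 0.11
grip_force: 60.1
204.66674739241694 [-0.14797874 -0.10033678 -0.04048324] [-0.40765328 -0.26351674  6.66834163]
```

```bash
python3 -m inch '0 0 0 0.12 -1;0 0 0 0.12 -1;0 0 0 0.12 -1;0 0 0 0.09 -1;0 0 0 0 -1;0 0 0 0 -1'; python3 - <<'E'
from h import *
s=bot.read_state();q=s['orientation'];print(np.degrees(2*np.arctan2(q[1],q[0])),s['torque'],s['wrist_force'],s["qpos"])
im,d,P,i=cap("wrist","w5.png")
im,d,P,i=cap("side");cv2.imwrite("pics/s5.png",cv2.resize(im[120:270,160:340,::-1],None,fx=4,fy=4))
E
```

```text
time_s: 14.42
position: [0.5408, 0.1715, 0.1069]
orientation: [0.009, 1.0, 0.0, 0.001]
wrist_force: [0.3, -0.6, 7.2]
gripper_width: 0.108
grip_force: 60.1
178.9746994398296 [-0.12968939 -0.05117197 -0.02724004] [ 0.30309621 -0.58468025  7.2185828 ] [ 6.52299667e-01  3.20945775e-01 -4.16033187e-01  8.63465760e-04
 -8.31806883e-01 -2.24157180e+00]
```

View pics/w5.png

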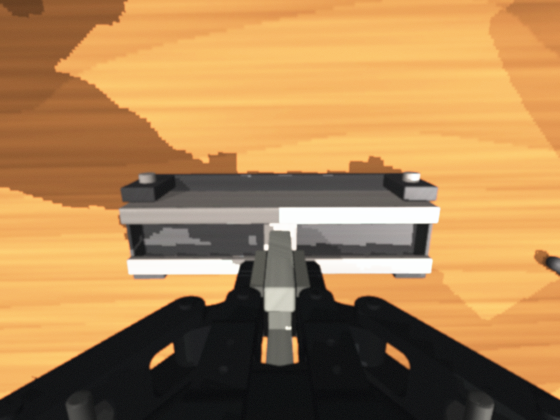

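The wrist view shows the plate across the strut at (280,270), and the neck between the lips with the head beneath them. I'll ease up onto the lips, then let go.

```bash
python3 -m inch '0 0 -0.8 0 -1;0 0 0 0 -1' 20; python3 -m inch '0 0 0 0 -0.6;0 0 0 0 -0.4;0 0 0 0 0;0 0 0 0 0.3;0 0 0 0 0.3;0 0 0 0 0.3' ; python3 -m inch '0 0 -15 0 0.3;0 0 -30 0 0.3;0 0 -40 0 0.3;0 0 -40 0 0.3;0 0 -20 0 0.3;0 0 0 0 0.3;0 0 0 0 0.3'
python3 - <<'E'
from h import *
im,d,P,i=cap("wrist","w6.png")
Q=P.reshape(-1,3)
for lo,hi in((.075,.12),(.12,.145)):
  L=Q[(Q[:,2]>lo)&(Q[:,2]<hi)&(np.hypot(Q[:,0]-.54,Q[:,1]-.171)<.035)]
  print(len(L),L.mean(0),cv2.minAreaRect((L[:,:2]*1000).astype(np.float32)),np.percentile(L[:,2],[50,98]))
im,d,P,i=cap("side");cv2.imwrite("pics/s6.png",cv2.resize(im[120:270,160:340,::-1],None,fx=4,fy=4))
E
```

```text
time_s: 14.78
position: [0.5408, 0.1715, 0.1076]
orientation: [0.009, 1.0, 0.0, 0.001]
wrist_force: [2.0, 1.0, 4.4]
gripper_width: 0.11
grip_force: 59.8
time_s: 15.52
position: [0.5399, 0.1711, 0.107]
orientation: [0.009, 1.0, 0.0, 0.0]
wrist_force: [0.1, -0.0, -0.1]
gripper_width: 0.645
grip_force: 0.0
time_s: 16.4
position: [0.5395, 0.171, 0.2519]
orientation: [0.009, 1.0, 0.0, -0.0]
wrist_force: [-0.3, 0.1, -0.6]
gripper_width: 0.649
grip_force: 0.0
334 [0.53745924 0.17177693 0.11457954] ((536.5881958007812, 171.3006134033203), (10.581220626831055, 31.63035011291504), 88.3875961303711) [0.11821488 0.11963018]
439 [0.53971395 0.17168812 0.13594863] ((540.8388671875, 171.5764923095703), (9.942152976989746, 40.30609130859375), 88.6187744140625) [0.13892705 0.14075825]
```

View pics/w6.png

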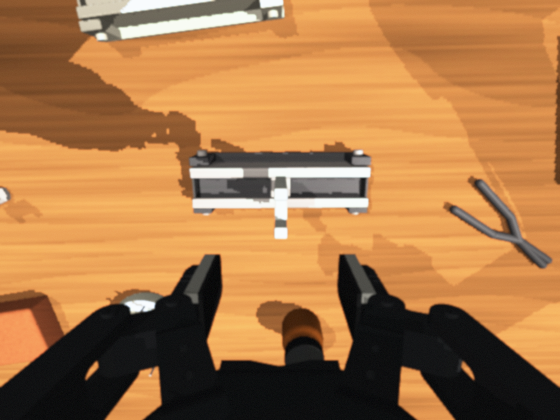

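View pics/s6.png

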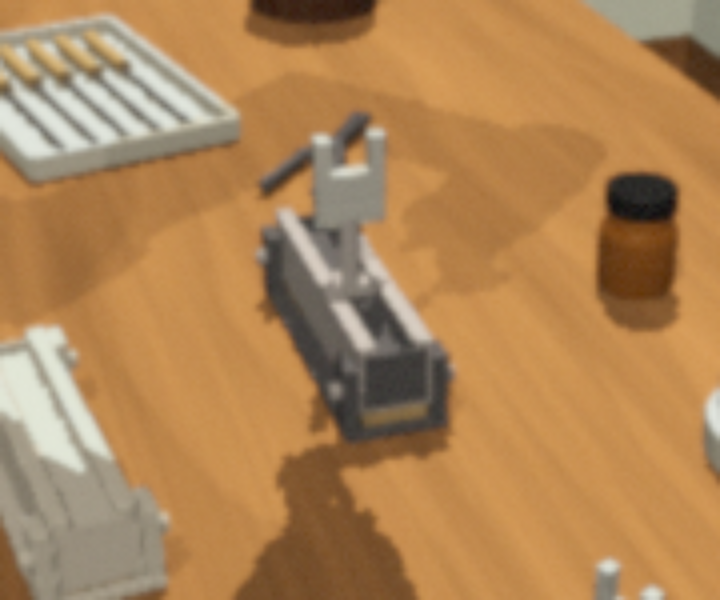

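The wrist view shows the rest standing across the strut at (280,205), and the side view shows it upright. The prong tops are at 0.139 m, so the underside is about 15 mm below the lips and the head is locked under them. Handing in.

```bash
python3 -c "
from plant import bot;print(bot.sign_off())"
```

```text
the job is handed in; nothing more can be done
None
```

The torch rest stands upright in the slotted strut with its head turned about 90° clockwise under both lips; I released it, left the brick, bur stand and jar alone, and handed the job in at about 16.5 s.

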